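Balance a six-place centrifuge rotor by exchanging its tubes

ROBOT

A 7-joint arm with a two-finger parallel gripper is mounted at the origin on a cart in front of the work surface, level with it; the furniture and walls round the work are solid. World frame = base frame: x ahead of the robot, y to its left, z up, the work surface at z = 0. Lengths are in mm, angles in rad, forces in N, time in s.
With the tool pointing down it reaches from about 425 to 950 mm from the base axis. Payload 4.7 kg.
Tool frame: the origin (TCP) lies on the mounting face of the last link; the fingertips stand 182 mm ahead of it and the grasp point (between the pads) lies 164 mm ahead of it; z points along the fingers, y is the line along which they close (so a half turn about z gives the same grasp; the last joint's range is limited). The gripper opens to 87 mm and grips with 3 to 60 N. Pads are 19 mm wide; open, the fingers measure 117 mm over their backs; the gripper's body (75 mm by 190 mm) begins 51 mm behind the grasp point.
Start: joints at [-1.162, 0.469, -0.049, 1.532, 0.024, 1.141, -0.082], TCP at [286.129, 611.36, 404.773] pointing down, gripper open.
Joint ranges: [-2.59, 2.59], [-0.33, 1.99], [-1.39, 1.29], [0.1, 2.45], [-1.04, 4.18], [0.21, 1.99], [-2.66, 2.66]. Speed limits (rad/s): [2.57, 2.57, 3.14, 3.14, 3.14, 3.14, 3.14].

INTERFACE

Orientations are given as a 3x3 rotation matrix whose columns are the frame's x, y, z axes.
In Python, from workcell import arm gives the robot as it stands.
- The arm moves only by the shell command python3 jog.py 'ROWS' [OPENING] [FORCE]. ROWS is 1 to 5 rows, one to a line, with the numbers parted by spaces; each row has 4 numbers: dx, dy, dz in a scale on which 1.0 is 750 mm, then a turn about the tool's z in shares of 90 degrees (1.0 is 90 degrees); each row shifts and turns the commanded pose from where the row before left it, along the tool's axes as they then stand; what a row does not reach is not made up. A row lasts 1/8 s, in which the tool goes at most 62.5 mm and 0.188 rad, less where a joint would pass 70% of its speed; a pose out of reach is approached as far as the arm can. OPENING is the opening from 0.0 (shut) to 1.0 (fully open), set as the command begins (- or left out keeps the last). The fingers move at their own pace and stop on an object; FORCE is the grip in N (left out, the last holds). Time passes only in rows, so rows that do not move let the fingers close. It prints the time, the measured TCP pose, the force, the opening and the grip force at its end. No shift or turn number may pass 1 either way. Input that does not fit is refused with a message, and nothing moves.
- arm.get_obs(): the state, without advancing time (a new reading comes with each control period).
- arm.get_image(name): name is "scene" or "side" or "wrist"; returns a dict with "frame" (384x512x3 uint8, blue, green, red), "range_z" (384x512 float32, mm along the optical axis (not along the pixel's ray), 0 where there is no reading), "fov_y" (degrees; the focal length in pixels is half the picture's height over the tangent of half this angle, whatever the lens; pixels are square), "cx", "cy" (the principal point, pixels), "k1" (the pictures are not rectified: a ray, as slopes to the right and down, at radius r is drawn at 1 + k1 r^2 times it, then the intrinsics apply), "camera_from_world" (4x4, takes a point from world to camera coordinates); the wrist camera has in their place "mount" (4x4, takes a point from camera to tool coordinates, whose origin is the TCP and whose axes are the flange's). Camera axes: x right, y down, z forward; pixel columns grow to the right and rows downward; lengths in mm; the calibration is good to about 2 mm. A picture is of the moment at which its call begins: read the wrist's pose just before it.
- arm.job_done(): hands the job in; it is judged then, once.
The state is a dict: "time_s": time; "joint_pos": joint angles; "qvel": joint speeds; "tau": joint torques, N m; "position": TCP position; "eef_rot": TCP orientation; "contact_force": force on the tool from outside, world axes, zero at the start; "torque": the same for the moment, N m; "finger_gap": opening from 0.0 (shut) to 1.0 (fully open); "grasp_force": force on a finger pad.
Only numpy, scipy, OpenCV 4.12 (cv2) and the standard library are available. Lean on these libraries where they do the work, as an engineer would, in place of code of your own. Each camera call takes 0.05 s, during which the arm holds its last target. There are 200 camera calls.

TASK

Balance the centrifuge rotor before its run: rearrange the six tubes so that every tube faces its twin, the one with the same cap colour, in the bucket straight across the hub, all six fully home in the buckets at the end. All buckets are taken, so tubes must change places; the empty white rack is free for setting a tube aside meanwhile. Lower the tubes in upright instead of dropping them, and leave the brown bottle and the timer where they are.

Things in the scene. Friction and masses are not known exactly. Their poses are not given: they have to be found in the camera images.
- rotor: Swing-out centrifuge rotor, fixed, on a black stand: steel hub (nut top 107 mm high), six arms, six aluminium buckets. Origin under its centre on the bench, z up. Bucket centres 80 mm out at 0, 60, .. 300 degrees from its x axis. Bucket floor 34 mm and rim 98 mm above the bench, bore 34 mm, mouth flared to 45 mm. A seated tube's underside is at 34 mm, cap top at 148 mm.
- rack: Small white two-place bench rack, 134 x 66 x 64 mm, fixed, empty at the start; it takes the same tubes. Origin under its centre on the bench, x along its length. Hole centres at x = -33 and 33 mm; hole floor 12 mm and rim 64 mm above the bench, bore 34 mm, mouth flared to 45 mm.
- tube_red1: 50 ml sample tube with a red screw cap, loose, upright, 114 mm tall: round body 28 mm across, cap 34 mm across from 101 to 114 mm above the underside (hold it by the cap); about 40 g. Origin at the centre of its underside, z up.
- tube_red2: 50 ml sample tube with a red screw cap, loose, upright, 114 mm tall: round body 28 mm across, cap 34 mm across from 101 to 114 mm above the underside (hold it by the cap); about 40 g. Origin at the centre of its underside, z up.
- tube_orange1: 50 ml sample tube with an orange screw cap, loose, upright, 114 mm tall: round body 28 mm across, cap 34 mm across from 101 to 114 mm above the underside (hold it by the cap); about 40 g. Origin at the centre of its underside, z up.
- tube_orange2: 50 ml sample tube with an orange screw cap, loose, upright, 114 mm tall: round body 28 mm across, cap 34 mm across from 101 to 114 mm above the underside (hold it by the cap); about 40 g. Origin at the centre of its underside, z up.
- tube_blue1: 50 ml sample tube with a blue screw cap, loose, upright, 114 mm tall: round body 28 mm across, cap 34 mm across from 101 to 114 mm above the underside (hold it by the cap); about 40 g. Origin at the centre of its underside, z up.
- tube_blue2: 50 ml sample tube with a blue screw cap, loose, upright, 114 mm tall: round body 28 mm across, cap 34 mm across from 101 to 114 mm above the underside (hold it by the cap); about 40 g. Origin at the centre of its underside, z up.
- amber_bottle: Brown bottle with a black cap standing behind the work, 48 mm across, 95 mm tall; loose bystander. Origin at the centre of its underside.
- timer: Small white bench timer lying to the right of the work, 68 x 62 x 18 mm; loose bystander. Origin at the centre of its underside.

How it is judged (in metres and radians):
At the end, for the whole second after the job is handed in: All six tubes stand released, at rest and upright (within 0.15 rad) in rotor buckets, undersides within 4 mm of the bucket floor, and the two tubes of each cap colour (red, orange, blue) are in opposite buckets (more than 149 mm apart) (horizontal distance between tube_red1 and rotor between 0.074 and 0.086 m and z of tube_red1 in the frame of rotor between 0.03 and 0.038 m and angle between each of tube_red1, tube_red2, tube_orange1, tube_orange2, tube_blue1, tube_blue2's own z axis and vertical below 0.15 rad and linear speed of each of tube_red1, tube_red2, tube_orange1, tube_orange2, tube_blue1, tube_blue2 below 0.02 m/s and contact force between each of tube_red1, tube_red2, tube_orange1, tube_orange2, tube_blue1, tube_blue2 and the fingers below 0.1 N and horizontal distance between tube_red2 and rotor between 0.074 and 0.086 m and z of tube_red2 in the frame of rotor between 0.03 and 0.038 m and horizontal distance between tube_orange1 and rotor between 0.074 and 0.086 m and z of tube_orange1 in the frame of rotor between 0.03 and 0.038 m and horizontal distance between tube_orange2 and rotor between 0.074 and 0.086 m and z of tube_orange2 in the frame of rotor between 0.03 and 0.038 m and horizontal distance between tube_blue1 and rotor between 0.074 and 0.086 m and z of tube_blue1 in the frame of rotor between 0.03 and 0.038 m and horizontal distance between tube_blue2 and rotor between 0.074 and 0.086 m and z of tube_blue2 in the frame of rotor between 0.03 and 0.038 m and horizontal distance between tube_red1 and tube_red2 above 0.149 m and horizontal distance between tube_orange1 and tube_orange2 above 0.149 m and horizontal distance between tube_blue1 and tube_blue2 above 0.149 m); the robot touches nothing.
It fails at once if a tube is tipped over (more than about 35 degrees from upright) (angle between any of tube_red1, tube_red2, tube_orange1, tube_orange2, tube_blue1, tube_blue2's own z axis and vertical above 0.6 rad).
It fails at once if a tube is let fall from more than about 4 cm ((contact force between tube_red1 and the fingers below 0.05 N and height (world z) of tube_red1 above 0.065 m and linear speed of tube_red1 above 0.5 m/s) or (contact force between tube_red2 and the fingers below 0.05 N and height (world z) of tube_red2 above 0.065 m and linear speed of tube_red2 above 0.5 m/s) or (contact force between tube_orange1 and the fingers below 0.05 N and height (world z) of tube_orange1 above 0.065 m and linear speed of tube_orange1 above 0.5 m/s) or (contact force between tube_orange2 and the fingers below 0.05 N and height (world z) of tube_orange2 above 0.065 m and linear speed of tube_orange2 above 0.5 m/s) or (contact force between tube_blue1 and the fingers below 0.05 N and height (world z) of tube_blue1 above 0.065 m and linear speed of tube_blue1 above 0.5 m/s) or (contact force between tube_blue2 and the fingers below 0.05 N and height (world z) of tube_blue2 above 0.065 m and linear speed of tube_blue2 above 0.5 m/s)).
It fails at once if the brown bottle or the timer is moved by more than 2 cm (distance of any of amber_bottle, timer from where it was at the start of the episode above 0.02 m).
It also fails if it takes over 83 s, if anything falls off the work surface, if the arm or the gripper's body presses on something with over 40 N, if the wrist force passes 120 N, or if a joint passes its speed limit or range.

## Working session

There is one attempt and no reset: what is moved stays moved. The work goes in short steps, Python scripts to look and compute and a shell command to move; the robot and the scene stay as the last step left them, time stands still between calls to the robot, and variables do not carry over. Pictures are saved under pics/ and viewed, at most 14 in all, crops included, and the job is handed in when it is done.

```bash
ls; mkdir -p pics
cat > h.py <<'E'
import numpy as np, cv2
from workcell import arm
def K(im):
    h=im["frame"].shape[0]; f=h/2/np.tan(np.radians(im["fov_y"])/2)
    return f
def ray(im,u,v):
    f=K(im); d=np.array([(u-im["cx"])/f,(v-im["cy"])/f]); s=d.copy()
    for _ in range(20): s=d/(1+im["k1"]*(s@s))
    return np.array([s[0],s[1],1.])
def w_from_c(im,obs=None):
    if "camera_from_world" in im: return np.linalg.inv(np.array(im["camera_from_world"]))
    T=np.eye(4); T[:3,:3]=obs["eef_rot"]; T[:3,3]=obs["position"]; return T@np.array(im["mount"])
def onplane(im,u,v,z,obs=None):
    W=w_from_c(im,obs); d=W[:3,:3]@ray(im,u,v); o=W[:3,3]; return o+d*(z-o[2])/d[2]
def bydepth(im,u,v,obs=None):
    W=w_from_c(im,obs); return W[:3,:3]@(ray(im,u,v)*im["range_z"][int(v),int(u)])+W[:3,3]
E
python3 - <<'E'
from h import *
o=arm.get_obs(); print(o)
a=[]
for n in("scene","side","wrist"):
    im=arm.get_image(n); cv2.imwrite(f"pics/{n}0.png",im["frame"]); np.save(f"{n}0.npy",im,allow_pickle=True)
    print(n,im["fov_y"],im["cx"],im["cy"],im["k1"],w_from_c(im,o)[:3,3].round())
E
```

```text
jog.py
pics
workcell.py
{'time_s': 0.0, 'joint_pos': array([-1.16190862,  0.46945414, -0.04860408,  1.5337223 ,  0.02412136,
        1.14100546, -0.08227109]), 'qvel': array([ 1.30364982e-03,  2.63131699e-05, -3.20908614e-04, -1.39160539e-03,
        1.21304662e-03, -1.39335726e-03, -9.61443522e-04]), 'tau': array([ 3.59469268e-04, -5.07959318e+01, -8.03176244e-02, -2.36166394e+01,
       -6.12384989e-02,  3.75732919e-02,  1.83195702e-04]), 'position': array([286.02699594, 611.12219133, 403.6785412 ]), 'eef_rot': array([[-9.05724947e-01,  4.23865229e-01, -7.66328050e-04],
       [ 4.23865912e-01,  9.05723062e-01, -1.85028845e-03],
       [-9.01919482e-05, -2.00067274e-03, -9.99997995e-01]]), 'contact_force': array([-0.32953358, -0.56944136, -0.79851903]), 'torque': array([-0.01739037,  0.02419033,  0.00278341]), 'grasp_force': 0.0, 'finger_gap': 1.0001873924325937}
scene 45.251519648228204 256.1538253924336 192.78485429963945 -0.05335245498683628 [-110. -537.  980.]
side 49.128301219325 257.5502997268805 192.66307678679598 -0.15760594294457386 [-150. -719.  501.]
wrist 58.82622552838638 254.4143240932589 185.32282216236462 -0.010021528562822204 [214. 646. 383.]
```

View pics/scene0.png

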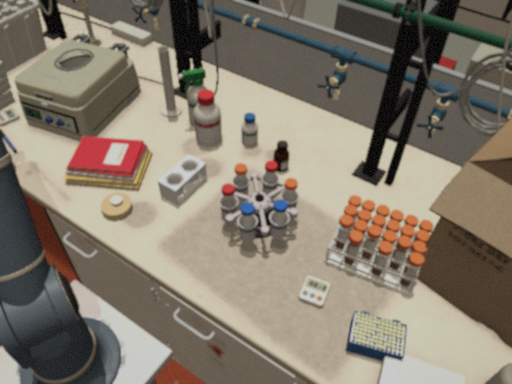

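View pics/side0.png

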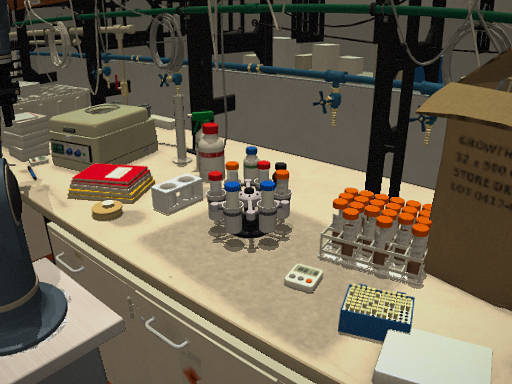

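The scene view shows the rotor at about (258,205). Going round, the caps are red (228,190), orange (240,170), red (271,167), orange (291,184), blue (280,206) and blue (248,210). The rack is at (183,180), the bottle at (282,155) and the timer at (314,291). The side view agrees.

```bash
cat > m.py <<'E'
from h import *
def caps(im,box,obs=None,ztop=148):
    f=im["frame"]; hsv=cv2.cvtColor(f,cv2.COLOR_BGR2HSV); H,S,V=[hsv[...,i].astype(int) for i in range(3)]
    x0,y0,x1,y1=box; roi=np.zeros(H.shape,bool); roi[y0:y1,x0:x1]=1
    M={"red":((H>=170)|(H<=4))&(S>130)&(V>60),"orange":(H>4)&(H<16)&(S>140)&(V>90),"blue":(H>100)&(H<125)&(S>130)&(V>60)}
    for c,m in M.items():
        n,l,st,ce=cv2.connectedComponentsWithStats((m&roi).astype(np.uint8))
        for i in range(1,n):
            if st[i,4]<25: continue
            vs,us=np.where(l==i)
            P=np.array([bydepth(im,u,v,obs) for u,v in zip(us,vs) if im["range_z"][v,u]>0])
            zt=np.percentile(P[:,2],90); T=P[P[:,2]>ztop-4]
            mid=(T[:,:2].min(0)+T[:,:2].max(0))/2 if len(T) else None
            print(c,ce[i].round(),st[i,4],"z90 %.0f"%zt,"n",len(T),"mean",T[:,:2].mean(0).round(1) if len(T) else None,"mid",mid, "plane7below",onplane(im,*ce[i],ztop-5,obs)[:2].round(1))
E
python3 - <<'E'
from m import *
for n,b in(("scene",(215,155,305,222)),("side",(200,155,295,205))):
    im=np.load(n+"0.npy",allow_pickle=True).item(); print(n); caps(im,b)
im=np.load("scene0.npy",allow_pickle=True).item()
# rack top points
P=[];
for v in range(150,205):
    for u in range(155,210):
        p=bydepth(im,u,v)
        if 58<p[2]<70 : P.append(p)
P=np.array(P); print("rack",len(P),P.min(0).round(),P.max(0).round(),cv2.minAreaRect(P[:,:2].astype(np.float32)))
for u,v in((282,150),(314,291)): print(bydepth(im,u,v).round())
E
```

```text
scene
red [272. 166.] 116 z90 150 n 87 mean [638.4 -98.2] mid [639.61346006 -97.89426462] plane7below [640.9 -97.8]
red [228. 189.] 107 z90 150 n 86 mean [505.2 -56.1] mid [505.03922882 -55.50163897] plane7below [506.3 -54.7]
orange [240. 169.] 86 z90 150 n 69 mean [581.9 -39.4] mid [583.42385117 -39.10358917] plane7below [583.6 -37.9]
orange [291. 184.] 93 z90 150 n 72 mean [ 610.8 -172.9] mid [ 611.90386569 -173.84177446] plane7below [ 612.3 -172.3]
blue [280. 205.] 113 z90 150 n 101 mean [ 534.5 -190.7] mid [ 535.09164982 -190.09512611] plane7below [ 536.7 -189. ]
blue [247. 209.] 121 z90 149 n 106 mean [ 480.8 -130.5] mid [ 481.57133723 -130.36182823] plane7below [ 482.5 -129.4]
side
red [211. 156.] 41 z90 84 n 0 mean None mid None plane7below [597.5  53.7]
red [263. 165.] 102 z90 148 n 51 mean [633.  -96.5] mid [634.96068387 -95.5520951 ] plane7below [629.9 -98.9]
red [215. 176.] 128 z90 148 n 64 mean [503.1 -54.7] mid [503.44469505 -53.36387998] plane7below [499.4 -58.1]
orange [232. 165.] 105 z90 147 n 52 mean [580.8 -37.2] mid [581.76274116 -36.78397087] plane7below [577.8 -40.9]
orange [282. 174.] 127 z90 148 n 64 mean [ 610.6 -172.5] mid [ 612.34911876 -172.131983  ] plane7below [ 607.6 -174.3]
blue [232. 186.] 135 z90 147 n 81 mean [ 478.6 -131.2] mid [ 479.85090305 -130.73505345] plane7below [ 477.3 -132.9]
blue [267. 185.] 132 z90 147 n 77 mean [ 532.4 -189.5] mid [ 533.81409455 -188.78147479] plane7below [ 530.2 -190.8]
rack 645 [476. 102.  58.] [615. 173.  69.] ((545.7537231445312, 137.73902893066406), (70.53846740722656, 138.11920166015625), 89.2845458984375)
[774. -51.  76.]
[ 450. -348.   18.]
```

The manual's scale: shifts go in shares of 750 mm and turns go in shares of 90 degrees. Converting my numbers, -42 mm is -0.056, -38 mm is -0.0507.

```bash
python3 jog.py '-0.056 -0.0507 0 0
-0.056 -0.0507 0 0
-0.056 -0.0507 0 0
-0.056 -0.0507 0 0
-0.056 -0.0507 0 0' 0.65 25
python3 jog.py '-0.056 -0.0507 0 0
-0.056 -0.0507 0 0
-0.056 -0.0507 0 0
-0.056 -0.0507 0 0
-0.056 -0.0507 0 0'
python3 jog.py '-0.056 -0.0507 0 0
-0.056 -0.0507 0 0
-0.056 -0.0507 0 0
-0.056 -0.0507 0 0
-0.056 -0.0507 0 0'
python3 jog.py '0 0 0 0.0955
0 0 0 0.0955
0 0 0 0.0637
0 0 0 0
0 0 0 0'
python3 - <<'E'
from m import *
o=arm.get_obs(); im=arm.get_image("wrist"); cv2.imwrite("pics/w1.png",im["frame"]); np.save("w1.npy",[im,o],allow_pickle=True)
print(o["position"],o["eef_rot"],o["joint_pos"])
caps(im,(0,0,512,384),o)
E
```

```text
time_s: 0.78
position: [396.3, 348.3, 404.6]
eef_rot: [[-0.906, 0.424, 0.0], [0.424, 0.906, -0.0], [-0.0, -0.0, -1.0]]
contact_force: [0.8, 0.6, -0.0]
finger_gap: 0.659
grasp_force: 0.0
time_s: 1.4
position: [505.7, 87.4, 404.8]
eef_rot: [[-0.906, 0.424, 0.0], [0.424, 0.906, 0.0], [-0.0, 0.0, -1.0]]
contact_force: [1.0, -0.2, 0.4]
finger_gap: 0.65
grasp_force: 0.0
time_s: 2.02
position: [615.6, -173.4, 404.5]
eef_rot: [[-0.906, 0.424, -0.0], [0.424, 0.906, 0.0], [0.0, 0.0, -1.0]]
contact_force: [0.6, 0.0, 0.2]
finger_gap: 0.645
grasp_force: 0.0
time_s: 2.65
position: [615.0, -171.8, 404.5]
eef_rot: [[-0.67, 0.742, -0.0], [0.742, 0.67, 0.0], [0.0, -0.0, -1.0]]
contact_force: [0.1, 0.3, -0.2]
finger_gap: 0.647
grasp_force: 0.0
[ 615.03677356 -171.79768091  404.53213141] [[-6.70349042e-01  7.42045854e-01 -3.37088774e-04]
 [ 7.42045822e-01  6.70349120e-01  2.35488524e-04]
 [ 4.00710445e-04 -9.22758102e-05 -9.99999915e-01]] [-0.09774899  0.42621632  0.42113036  1.64662058 -0.18998858  1.10980221
  1.10959555]
red [351. 137.] 1917 z90 149 n 1727 mean [637.5 -93.4] mid [638.06000676 -93.63771971] plane7below [637.6 -93.2]
orange [360.  19.] 2030 z90 149 n 1768 mean [586.2 -37.1] mid [584.7035943  -34.97697689] plane7below [586.1 -37. ]
orange [255. 190.] 1688 z90 149 n 1511 mean [ 613.6 -168.9] mid [ 614.13560939 -169.52000944] plane7below [ 613.6 -168.9]
orange [ 24. 181.] 90 z90 19 n 0 mean None mid None plane7below [ 481.9 -278.1]
orange [177. 326.] 192 z90 271 n 29 mean [ 591.8 -182.1] mid [ 592.26844102 -183.67598074] plane7below [ 645.2 -302.5]
orange [201. 327.] 362 z90 120 n 12 mean [ 588.3 -163. ] mid [ 589.22918897 -162.28846264] plane7below [ 660.9 -289.7]
blue [147.  20.] 2088 z90 148 n 1948 mean [ 484.9 -129.4] mid [ 482.8768494  -128.11513396] plane7below [ 484.3 -129.4]
blue [156. 139.] 1835 z90 148 n 1797 mean [ 536.1 -186. ] mid [ 536.27672026 -186.94540013] plane7below [ 535.7 -187. ]
```

View pics/w1.png

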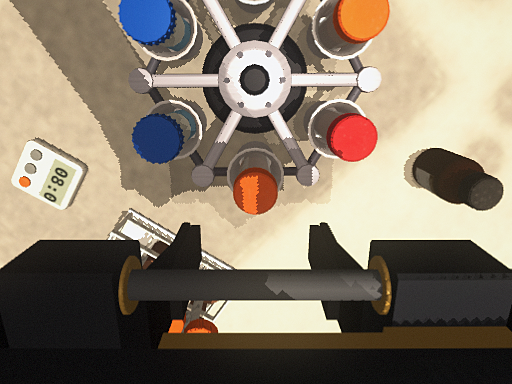

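The wrist view shows the hub at (255,79), orange D at (256,190), red C at (351,137) and blue E at (156,139). F and B are cut off at the top. I'll centre the view over the hub, then look at the rack.

```bash
cat >> m.py <<'E'
def look(n):
    o=arm.get_obs(); im=arm.get_image("wrist"); cv2.imwrite(f"pics/{n}.png",im["frame"]); np.save(n+".npy",[im,o],allow_pickle=True)
    return im,o
E
python3 jog.py '0.0493 0 0 0
0.0493 0 0 0
0 0 0 0
0 0 0 0'
python3 - <<'E'
from m import *
im,o=look("w2"); print(o["position"]); caps(im,(0,0,512,230),o)
E
python3 jog.py '0.08 0 0 0
0.08 0 0 0
0.0533 0.0467 0 0
0 0.06 0 0
0 0 0 0'
python3 jog.py '0 0 0 0
0 0 0 0'
python3 - <<'E'
from m import *
im,o=look("w3"); print(o["position"])
f=im["range_z"]
vs,us=np.where(f[:250]>0); P=np.array([bydepth(im,u,v,o) for u,v in zip(us,vs)])
k=(P[:,2]>59)&(P[:,2]<69)&(P[:,1]>80)
m=np.zeros(f.shape,np.uint8); m[vs[k],us[k]]=255; cv2.imwrite("pics/m3.png",np.hstack([m//2]))
print(k.sum(),cv2.minAreaRect(P[k][:,:2].astype(np.float32)),P[k].min(0).round(),P[k].max(0).round())
E
```

```text
time_s: 3.2
position: [565.8, -117.4, 405.1]
eef_rot: [[-0.669, 0.743, 0.001], [0.743, 0.669, -0.0], [-0.001, 0.001, -1.0]]
contact_force: [-0.0, 1.0, 0.6]
finger_gap: 0.651
grasp_force: 0.0
[ 565.81377955 -117.37790054  405.11251835]
red [253.  68.] 2061 z90 149 n 2019 mean [506.3 -51.3] mid [506.40844705 -51.54811447] plane7below [506.2 -51.1]
red [344. 220.] 726 z90 149 n 531 mean [631.3 -86.3] mid [616.44810477 -87.49332179] plane7below [631.3 -86.7]
orange [351. 127.] 1921 z90 149 n 1732 mean [584.  -34.4] mid [584.25641201 -34.36318506] plane7below [584.1 -34.3]
blue [155. 128.] 1946 z90 148 n 1859 mean [ 482.3 -127. ] mid [ 482.20673502 -127.58914822] plane7below [ 481.9 -127.5]
blue [164. 221.] 592 z90 148 n 505 mean [ 529.  -179.1] mid [ 530.24616796 -181.33860813] plane7below [ 529.4 -179.8]
time_s: 3.88
position: [520.1, 57.9, 404.7]
eef_rot: [[-0.672, 0.741, 0.002], [0.741, 0.672, 0.0], [-0.001, 0.001, -1.0]]
contact_force: [-0.2, -0.3, -0.6]
finger_gap: 0.649
grasp_force: 0.0
time_s: 4.12
position: [517.8, 53.9, 404.6]
eef_rot: [[-0.667, 0.745, -0.0], [0.745, 0.667, -0.0], [-0.0, -0.001, -1.0]]
contact_force: [-1.2, -0.1, -0.2]
finger_gap: 0.651
grasp_force: 0.0
[517.78722853  53.88414559 404.61447075]
7652 ((616.3386840820312, 154.66131591796875), (290.16387939453125, 89.2856216430664), 11.064986228942871) [477. 107.  59.] [761. 219.  69.]
```

View pics/w3.png

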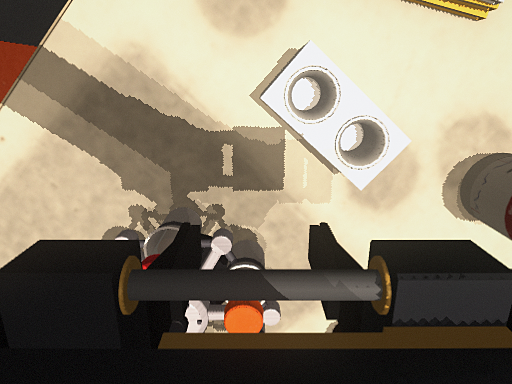

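The rack is in view, with its hole rims centred at about (313,94) and (362,141).

Run:
```python
from m import *
im,o=np.load("w3.npy",allow_pickle=True)
a=onplane(im,313,94,64,o);b=onplane(im,362,141,64,o); print(a,b,np.linalg.norm(a-b))
f=im["range_z"]; vs,us=np.where(f[:200]>0); P=np.array([bydepth(im,u,v,o) for u,v in zip(us,vs)])
k=(abs(P[:,2]-64)<5)&(P[:,0]<640); print(cv2.minAreaRect(P[k][:,:2].astype(np.float32)),np.median(P[k][:,2]))
# rotor fit: hexagon template
def fit(pts):
    q=np.array([[80*np.cos(t),80*np.sin(t)] for t in np.radians([0,60,120,180,240,300])][:len(pts)])
    return q
W={"wrist":[(638,-93.5),(584.2,-34.4),(506.3,-51.3),(482.2,-127.3),(536.2,-186.8),(613.8,-169.2)],
"scene":[(639.6,-97.9),(583.4,-39.1),(505,-55.5),(481.6,-130.4),(535,-190.1),(611.9,-173.8)],
"side":[(635,-95.6),(581.8,-36.8),(503.4,-53.4),(479.9,-130.7),(533.8,-188.8),(612.3,-172.1)]}
for n,p in W.items():
    z=np.array(p)@[1,1j]; t=80*np.exp(1j*np.radians(60*np.arange(6))); c=z.mean(); s=np.vdot(t,z-c)/np.vdot(t,t)
    h=c+t*s/abs(s); print(n,c,abs(s),np.degrees(np.angle(s)),"res",abs(z-h).round(1))
    print(" ",[(round(x.real,1),round(x.imag,1)) for x in h])
```

```text
[511.38543809 141.63890015  64.        ] [576.22229399 141.96341376  64.        ] 64.8376680038875
((544.6281127929688, 140.52456665039062), (134.85540771484375, 66.38738250732422), 0.29414454102516174) 63.11580875124346
wrist (560.1166666666666-110.41666666666666j) 0.9974063652960794 12.372172310390866 res [0.3 0.3 0.1 0.3 0.3 0.4]
  [(np.float64(638.3), np.float64(-93.3)), (np.float64(584.3), np.float64(-34.2)), (np.float64(506.2), np.float64(-51.3)), (np.float64(482.0), np.float64(-127.6)), (np.float64(535.9), np.float64(-186.7)), (np.float64(614.0), np.float64(-169.5))]
scene (559.4166666666666-114.46666666666665j) 0.9985719254188367 11.982572921834112 res [1.9 1.  1.  0.8 0.6 1. ]
  [(np.float64(637.7), np.float64(-97.9)), (np.float64(584.2), np.float64(-38.4)), (np.float64(505.9), np.float64(-55.0)), (np.float64(481.2), np.float64(-131.1)), (np.float64(534.7), np.float64(-190.5)), (np.float64(612.9), np.float64(-173.9))]
side (557.6999999999999-112.89999999999999j) 0.9989719502878439 12.586512248631234 res [0.8 0.3 0.6 0.5 0.4 0.6]
  [(np.float64(635.8), np.float64(-95.5)), (np.float64(581.6), np.float64(-36.6)), (np.float64(503.6), np.float64(-54.0)), (np.float64(479.6), np.float64(-130.3)), (np.float64(533.8), np.float64(-189.2)), (np.float64(611.8), np.float64(-171.8))]
```

To row units: -41 mm is -0.0547, -40 mm is -0.0533.

```bash
python3 jog.py '-0.048 -0.0547 0 0
-0.0467 -0.0533 0 0
0 0 0.04 0
0 0 0 0
0 0 0 0'
```

```text
time_s: 4.8
position: [505.5, -51.2, 375.4]
eef_rot: [[-0.67, 0.743, 0.001], [0.743, 0.67, 0.0], [-0.0, 0.001, -1.0]]
contact_force: [-1.0, 0.1, 0.3]
finger_gap: 0.649
grasp_force: 0.0
```

To row units: 30 mm is 0.04, -1.6 mm is -0.0021.

```bash
python3 jog.py '-0.002 -0.0021 0.04 0
0 0 0.04 0
0 0 0.0133 0
0 0 0 0
0 0 0 0'; python3 jog.py '0 0 0 0
0 0 0 0
0 0 0 0
0 0 0 0
0 0 0 0' 0.3 25
```

```text
time_s: 5.42
position: [505.7, -53.6, 306.0]
eef_rot: [[-0.669, 0.743, 0.002], [0.743, 0.669, 0.0], [-0.001, 0.002, -1.0]]
contact_force: [-0.1, 0.5, 0.1]
finger_gap: 0.653
grasp_force: 0.0
time_s: 6.05
position: [505.2, -53.7, 304.9]
eef_rot: [[-0.669, 0.743, 0.0], [0.743, 0.669, 0.0], [-0.0, 0.0, -1.0]]
contact_force: [-0.1, 0.4, 2.1]
finger_gap: 0.376
grasp_force: 25.0
```

To row units: -30 mm is -0.04, -15 mm is -0.02.

```bash
python3 jog.py '0 0 -0.02 0
0 0 -0.04 0
0 0 -0.04 0
0 0 0 0'; python3 jog.py '0.0464 0.0445 0 0
0.0464 0.0445 0 0
0.0464 0.0445 0 0
0.0464 0.0445 0 0
0 0 0 0';  python3 jog.py '0 0 0 0
0 0 0 0'
python3 - <<'E'
from m import *
for n in("scene","side"):
    im=arm.get_image(n); cv2.imwrite(f"pics/{n}1.png",im["frame"][60:260,120:360].repeat(2,0).repeat(2,1))
E
```

```text
time_s: 6.55
position: [505.7, -54.0, 382.6]
eef_rot: [[-0.669, 0.743, 0.006], [0.743, 0.669, 0.001], [-0.004, 0.005, -1.0]]
contact_force: [-1.1, 0.0, -1.4]
finger_gap: 0.377
grasp_force: 25.0
time_s: 7.18
position: [510.5, 143.7, 378.9]
eef_rot: [[-0.675, 0.738, -0.002], [0.738, 0.675, 0.001], [0.002, -0.001, -1.0]]
contact_force: [0.7, -1.4, -1.1]
finger_gap: 0.378
grasp_force: 25.0
time_s: 7.42
position: [511.2, 137.5, 379.5]
eef_rot: [[-0.667, 0.745, -0.001], [0.745, 0.667, -0.001], [-0.0, -0.001, -1.0]]
contact_force: [-0.2, 0.1, -0.2]
finger_gap: 0.379
grasp_force: 25.0
```

View pics/side1.png

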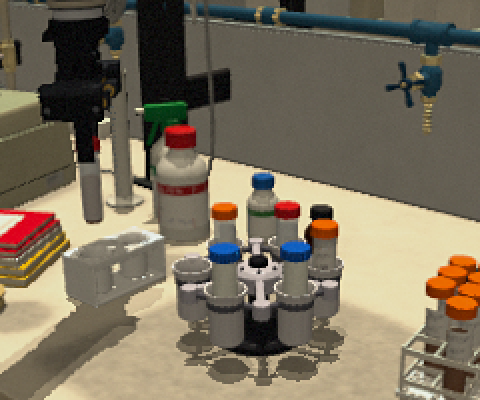

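The red tube hangs upright, gripped at about (95,145) in the crop, above the rack's near hole. Bucket A is empty, at (192,270). I'll lower it.

To row units: 20 mm is 0.0267, 1.2 mm is 0.0016.

```bash
python3 jog.py '0.0016 0.0016 0.0267 0
0 0 0.0267 0
0 0 0.0133 0
0 0 0.0133 0
0 0 0 0'; python3 jog.py '0 0 0.02 0
0 0 0.0133 0
0 0 0.0107 0
0 0 0 0
0 0 0 0'
```

```text
time_s: 8.15
position: [511.2, 140.7, 319.3]
eef_rot: [[-0.669, 0.743, -0.001], [0.743, 0.669, -0.0], [0.0, -0.001, -1.0]]
contact_force: [-0.5, 0.5, 0.0]
finger_gap: 0.377
grasp_force: 25.0
time_s: 8.78
position: [511.4, 140.9, 286.8]
eef_rot: [[-0.669, 0.743, 0.0], [0.743, 0.669, 0.0], [-0.0, 0.0, -1.0]]
contact_force: [0.7, -0.9, -0.1]
finger_gap: 0.38
grasp_force: 25.0
```

To row units: 3 mm is 0.004.

```bash
python3 jog.py '0 0 0.004 0
0 0 0 0
0 0 0 0'; python3 jog.py '0 0 0 0
0 0 0 0
0 0 0 0
0 0 0 0' 0.65
```

```text
time_s: 9.15
position: [511.3, 140.9, 283.8]
eef_rot: [[-0.669, 0.743, 0.0], [0.743, 0.669, 0.0], [0.0, 0.0, -1.0]]
contact_force: [0.6, -0.3, -0.3]
finger_gap: 0.377
grasp_force: 25.0
time_s: 9.65
position: [511.3, 140.9, 283.8]
eef_rot: [[-0.669, 0.743, 0.0], [0.743, 0.669, 0.0], [0.0, 0.0, -1.0]]
contact_force: [0.5, 0.1, -0.4]
finger_gap: 0.638
grasp_force: 0.0
```

To row units: -45 mm is -0.06, -16.2 mm is -0.0216.

```bash
python3 jog.py '0 0 -0.0267 0
0 0 -0.0467 0
0 0 -0.048 0
-0.06 -0.0216 0 0
-0.06 -0.0216 0 0'; python3 jog.py '-0.06 -0.0216 0 0
-0.06 -0.0216 0 0
0 0 0 0
0 0 0 0'
```

```text
time_s: 10.28
position: [547.8, 51.8, 375.5]
eef_rot: [[-0.671, 0.742, 0.002], [0.742, 0.671, 0.001], [-0.001, 0.002, -1.0]]
contact_force: [-0.4, 0.5, -0.0]
finger_gap: 0.651
grasp_force: 0.0
time_s: 10.78
position: [583.5, -35.8, 374.4]
eef_rot: [[-0.669, 0.743, -0.001], [0.743, 0.669, 0.001], [0.001, -0.0, -1.0]]
contact_force: [-0.2, 0.6, 0.5]
finger_gap: 0.644
grasp_force: 0.0
```

Good. Next I descend onto B, grip it and lift it.

To row units: 30 mm is 0.04, 9 mm is 0.012.

```bash
python3 jog.py '0 0 0.04 0
0 0 0.04 0
0 0 0.012 0
0 0 0 0
0 0 0 0'; python3 jog.py '0 0 0 0
0 0 0 0
0 0 0 0
0 0 0 0
0 0 0 0' 0.3 25;  python3 jog.py '0 0 -0.02 0
0 0 -0.04 0
0 0 -0.04 0
0 0 0 0
0 0 0 0'
```

```text
time_s: 11.4
position: [584.1, -36.0, 306.9]
eef_rot: [[-0.67, 0.743, 0.002], [0.743, 0.67, 0.0], [-0.001, 0.002, -1.0]]
contact_force: [1.3, -0.5, 0.9]
finger_gap: 0.649
grasp_force: 0.0
time_s: 12.02
position: [583.7, -36.3, 306.0]
eef_rot: [[-0.669, 0.743, 0.001], [0.743, 0.669, 0.0], [-0.0, 0.0, -1.0]]
contact_force: [0.1, 0.3, 2.5]
finger_gap: 0.38
grasp_force: 25.0
time_s: 12.65
position: [583.2, -36.2, 380.4]
eef_rot: [[-0.669, 0.743, -0.001], [0.743, 0.669, 0.0], [0.001, -0.001, -1.0]]
contact_force: [-0.4, 0.3, -0.9]
finger_gap: 0.377
grasp_force: 25.0
```

To row units: -34.7 mm is -0.0463, 19.7 mm is 0.0263.

```bash
python3 jog.py '0.0263 -0.0463 0 0
0.0261 -0.0463 0 0
0 0 0 0
0 0 0 0
0 0 0 0'
```

```text
time_s: 13.28
position: [506.5, -53.1, 380.4]
eef_rot: [[-0.67, 0.743, -0.0], [0.743, 0.67, -0.0], [-0.0, -0.0, -1.0]]
contact_force: [0.4, 0.5, 0.1]
finger_gap: 0.381
grasp_force: 25.0
```

To row units: 15 mm is 0.02, 10 mm is 0.0133.

```bash
python3 jog.py '0.0007 -0.0013 0.02 0
0 0 0.02 0
0 0 0.0133 0
0 0 0.0133 0
0 0 0 0'; python3 jog.py '0 0 0.0133 0
0 0 0.0107 0
0 0 0.0067 0
0 0 0 0
0 0 0 0'
```

```text
time_s: 13.9
position: [504.4, -53.8, 329.8]
eef_rot: [[-0.669, 0.743, -0.002], [0.743, 0.669, -0.0], [0.001, -0.001, -1.0]]
contact_force: [-1.3, -0.9, -0.4]
finger_gap: 0.381
grasp_force: 25.0
time_s: 14.52
position: [504.7, -53.8, 307.9]
eef_rot: [[-0.669, 0.743, 0.0], [0.743, 0.669, 0.0], [-0.0, 0.0, -1.0]]
contact_force: [-0.1, -0.1, 0.1]
finger_gap: 0.38
grasp_force: 25.0
```

To row units: 1.5 mm is 0.002.

```bash
python3 jog.py '0 0 0.002 0
0 0 0 0'; python3 jog.py '0 0 0 0
0 0 0 0
0 0 0 0
0 0 0 0' 0.65; python3 jog.py '0 0 -0.0267 0
0 0 -0.04 0
0 0 -0.0267 0
-0.0269 -0.0456 0 0
-0.0269 -0.0456 0 0';  python3 jog.py '0 0 0 0
0 0 0 0'
```

```text
time_s: 14.78
position: [504.6, -53.8, 306.3]
eef_rot: [[-0.669, 0.743, 0.0], [0.743, 0.669, 0.0], [0.0, 0.0, -1.0]]
contact_force: [-0.2, -0.5, -1.1]
finger_gap: 0.38
grasp_force: 25.0
time_s: 15.28
position: [504.7, -53.8, 306.3]
eef_rot: [[-0.669, 0.743, 0.0], [0.743, 0.669, 0.0], [0.0, 0.0, -1.0]]
contact_force: [-0.2, -0.0, 0.5]
finger_gap: 0.63
grasp_force: 0.0
time_s: 15.9
position: [480.7, -130.1, 376.6]
eef_rot: [[-0.67, 0.742, 0.001], [0.742, 0.67, 0.0], [-0.001, 0.001, -1.0]]
contact_force: [0.7, 0.2, -0.9]
finger_gap: 0.65
grasp_force: 0.0
time_s: 16.15
position: [481.0, -129.1, 376.2]
eef_rot: [[-0.669, 0.743, 0.0], [0.743, 0.669, 0.001], [0.0, 0.0, -1.0]]
contact_force: [-0.2, 0.5, 0.1]
finger_gap: 0.649
grasp_force: 0.0
```

To row units: 30 mm is 0.04, 10.5 mm is 0.014.

```bash
python3 jog.py '0 0 0.04 0
0 0 0.04 0
0 0 0.014 0
0 0 0 0
0 0 0 0'; python3 jog.py '0 0 0 0
0 0 0 0
0 0 0 0
0 0 0 0
0 0 0 0' 0.3 25;  python3 jog.py '0 0 -0.02 0
0 0 -0.0467 0
0 0 -0.0533 0
0 0 -0.0467 0
0 0 0 0'
```

```text
time_s: 16.77
position: [481.5, -129.5, 306.7]
eef_rot: [[-0.67, 0.743, 0.002], [0.743, 0.67, -0.0], [-0.001, 0.001, -1.0]]
contact_force: [-0.0, 0.2, 0.0]
finger_gap: 0.654
grasp_force: 0.0
time_s: 17.4
position: [481.0, -129.6, 305.9]
eef_rot: [[-0.669, 0.743, 0.001], [0.743, 0.669, 0.0], [-0.0, 0.0, -1.0]]
contact_force: [0.0, 0.6, 3.4]
finger_gap: 0.376
grasp_force: 25.0
time_s: 18.02
position: [481.3, -130.1, 434.1]
eef_rot: [[-0.669, 0.743, 0.007], [0.743, 0.669, -0.0], [-0.005, 0.005, -1.0]]
contact_force: [-0.7, -0.0, -0.3]
finger_gap: 0.381
grasp_force: 25.0
```

To row units: 46 mm is 0.0613, 0.5 mm is 0.0007.

```bash
python3 jog.py '0.0007 0.0613 0 0
0.0007 0.0613 0 0
0 0.0613 0 0
0 0 0 0
0 0 0 0'; python3 jog.py '0 0 0 0'
```

```text
time_s: 18.65
position: [582.2, -37.0, 429.8]
eef_rot: [[-0.669, 0.743, -0.002], [0.743, 0.669, -0.001], [0.001, -0.002, -1.0]]
contact_force: [-0.1, -0.3, 0.1]
finger_gap: 0.379
grasp_force: 25.0
time_s: 18.77
position: [581.9, -37.9, 430.5]
eef_rot: [[-0.667, 0.745, -0.001], [0.745, 0.667, -0.0], [0.0, -0.001, -1.0]]
contact_force: [-0.1, 0.6, -0.8]
finger_gap: 0.379
grasp_force: 25.0
```

To row units: 30 mm is 0.04, 1.7 mm is 0.0023.

```bash
python3 jog.py '0 0.0023 0.04 0
0 0 0.04 0
0 0 0.02 0
0 0 0.0133 0
0 0 0 0'; python3 jog.py '0 0 0.0133 0
0 0 0.0133 0
0 0 0.0133 0
0 0 0.0107 0
0 0 0 0'
```

```text
time_s: 19.4
position: [583.9, -35.6, 345.7]
eef_rot: [[-0.669, 0.743, -0.0], [0.743, 0.669, 0.0], [0.0, -0.0, -1.0]]
contact_force: [-0.1, -0.1, 0.2]
finger_gap: 0.38
grasp_force: 25.0
time_s: 20.02
position: [583.8, -35.3, 306.9]
eef_rot: [[-0.669, 0.743, -0.001], [0.743, 0.669, -0.0], [0.001, -0.001, -1.0]]
contact_force: [0.5, 0.1, 0.6]
finger_gap: 0.377
grasp_force: 25.0
```

To row units: 1 mm is 0.0013.

```bash
python3 jog.py '0 0 0.0013 0
0 0 0 0'; python3 jog.py '0 0 0 0
0 0 0 0
0 0 0 0
0 0 0 0' 0.65; python3 jog.py '0 0 -0.0267 0
0 0 -0.04 0
0 0 -0.0267 0
0.0599 0.0213 0 0
0.0599 0.0213 0 0';  python3 jog.py '0.0599 0.0213 0 0
0.0599 0.0213 0 0
0 0 0 0
0 0 0 0
0 0 0 0'
```

```text
time_s: 20.27
position: [584.1, -35.4, 306.9]
eef_rot: [[-0.669, 0.743, 0.0], [0.743, 0.669, 0.0], [-0.0, 0.0, -1.0]]
contact_force: [-0.3, 0.7, -0.1]
finger_gap: 0.381
grasp_force: 25.0
time_s: 20.78
position: [584.0, -35.4, 306.8]
eef_rot: [[-0.669, 0.743, 0.0], [0.743, 0.669, 0.0], [0.0, 0.0, -1.0]]
contact_force: [0.3, -0.3, 0.5]
finger_gap: 0.638
grasp_force: 0.0
time_s: 21.4
position: [547.3, 53.3, 377.1]
eef_rot: [[-0.668, 0.744, 0.001], [0.744, 0.668, 0.0], [-0.0, 0.001, -1.0]]
contact_force: [1.1, 0.6, 0.3]
finger_gap: 0.65
grasp_force: 0.0
time_s: 22.02
position: [511.9, 139.4, 376.8]
eef_rot: [[-0.667, 0.745, 0.0], [0.745, 0.667, -0.0], [-0.001, -0.0, -1.0]]
contact_force: [0.7, 0.8, -0.1]
finger_gap: 0.649
grasp_force: 0.0
```

To row units: 35 mm is 0.0467, 23 mm is 0.0307.

```bash
python3 jog.py '0.0016 0.0007 0.0467 0
0 0 0.0467 0
0 0 0.0307 0
0 0 0 0
0 0 0 0'; python3 jog.py '0 0 0 0
0 0 0 0
0 0 0 0
0 0 0 0
0 0 0 0' 0.3 25;  python3 jog.py '0 0 -0.02 0
0 0 -0.0533 0
0 0 -0.0667 0
0 0 -0.06 0
0 0 0 0'
```

```text
time_s: 22.65
position: [511.7, 141.5, 284.6]
eef_rot: [[-0.668, 0.744, 0.002], [0.744, 0.668, 0.0], [-0.001, 0.001, -1.0]]
contact_force: [-0.4, 0.8, 0.2]
finger_gap: 0.651
grasp_force: 0.0
time_s: 23.28
position: [511.2, 142.2, 284.1]
eef_rot: [[-0.669, 0.743, 0.001], [0.743, 0.669, 0.0], [-0.0, 0.001, -1.0]]
contact_force: [0.0, 0.4, 3.4]
finger_gap: 0.38
grasp_force: 25.0
time_s: 23.9
position: [511.7, 141.9, 438.3]
eef_rot: [[-0.669, 0.743, 0.008], [0.743, 0.669, 0.004], [-0.003, 0.008, -1.0]]
contact_force: [1.0, 0.2, -0.8]
finger_gap: 0.382
grasp_force: 25.0
```

To row units: -40.9 mm is -0.0545, -36.2 mm is -0.0483.

```bash
python3 jog.py '-0.0483 -0.0545 0 0
-0.0483 -0.0545 0 0
-0.0483 -0.0545 0 0
-0.0483 -0.0545 0 0
-0.0483 -0.0545 0 0'; python3 jog.py '0 0 0 0
0 0 0 0
0 0 0 0'
```

```text
time_s: 24.52
position: [479.1, -130.8, 433.2]
eef_rot: [[-0.669, 0.743, -0.001], [0.743, 0.669, 0.0], [0.001, -0.001, -1.0]]
contact_force: [1.1, -0.9, 0.3]
finger_gap: 0.381
grasp_force: 25.0
time_s: 24.9
position: [480.4, -127.5, 433.3]
eef_rot: [[-0.671, 0.741, -0.001], [0.741, 0.671, 0.001], [0.001, -0.0, -1.0]]
contact_force: [1.1, 0.2, 0.0]
finger_gap: 0.378
grasp_force: 25.0
```

To row units: 30 mm is 0.04, 15 mm is 0.02.

```bash
python3 jog.py '-0.0023 -0.0013 0.04 0
0 0 0.04 0
0 0 0.02 0
0 0 0.0133 0
0 0 0 0'; python3 jog.py '0 0 0.0133 0
0 0 0.0133 0
0 0 0.0133 0
0 0 0.012 0
0 0 0 0'
```

```text
time_s: 25.52
position: [480.7, -130.8, 348.6]
eef_rot: [[-0.67, 0.743, -0.0], [0.743, 0.67, 0.0], [0.0, -0.0, -1.0]]
contact_force: [0.0, 0.3, -0.4]
finger_gap: 0.38
grasp_force: 25.0
time_s: 26.15
position: [480.4, -130.9, 308.9]
eef_rot: [[-0.669, 0.743, -0.001], [0.743, 0.669, 0.0], [0.001, -0.001, -1.0]]
contact_force: [0.4, 0.7, -0.8]
finger_gap: 0.379
grasp_force: 25.0
```

Release, retreat straight up, then move aside for an inspection picture.

To row units: 2.5 mm is 0.0033.

```bash
python3 jog.py '0 0 0.0033 0
0 0 0 0'; python3 jog.py '0 0 0 0
0 0 0 0
0 0 0 0
0 0 0 0' 0.65; python3 jog.py '0 0 -0.0267 0
0 0 -0.0533 0
0 0 -0.0533 0
-0.0533 0.0333 0 0
-0.0293 0.0333 0 0';  python3 jog.py '0 0 0 0
0 0 0 0
0 0 0 0'
python3 - <<'E'
from m import *
im,o=look("w4"); print(o["position"]); caps(im,(0,0,512,230),o)
im=arm.get_image("side"); cv2.imwrite("pics/side2.png",im["frame"][100:280,160:360].repeat(2,0).repeat(2,1)); caps(im,(200,155,295,205))
E
```

```text
time_s: 26.4
position: [480.5, -131.1, 307.2]
eef_rot: [[-0.669, 0.743, 0.0], [0.743, 0.669, 0.0], [-0.0, 0.0, -1.0]]
contact_force: [1.5, 1.2, -0.4]
finger_gap: 0.375
grasp_force: 25.0
time_s: 26.9
position: [480.5, -131.2, 307.3]
eef_rot: [[-0.669, 0.743, 0.0], [0.743, 0.669, 0.0], [-0.0, 0.0, -1.0]]
contact_force: [-0.8, -0.6, 0.0]
finger_gap: 0.637
grasp_force: 0.0
time_s: 27.52
position: [560.2, -144.6, 408.4]
eef_rot: [[-0.668, 0.744, 0.003], [0.744, 0.668, -0.0], [-0.002, 0.002, -1.0]]
contact_force: [0.1, -0.8, -0.0]
finger_gap: 0.652
grasp_force: 0.0
time_s: 27.9
position: [558.2, -144.0, 407.2]
eef_rot: [[-0.669, 0.744, -0.001], [0.744, 0.669, 0.0], [0.001, -0.0, -1.0]]
contact_force: [-0.6, 0.2, 0.8]
finger_gap: 0.651
grasp_force: 0.0
[ 558.19812932 -143.99838721  407.17264958]
red [187. 109.] 1951 z90 149 n 1813 mean [ 482.  -129.2] mid [ 481.95956392 -129.71990705] plane7below [ 481.8 -129.2]
red [374. 211.] 1559 z90 149 n 1296 mean [636.2 -92.4] mid [637.91021427 -93.35693587] plane7below [636.3 -92.4]
orange [6. 9.] 263 z90 -853 n 0 mean None mid None plane7below [ 353
[... 500 characters left out ...]
w [597.5  54.3]
red [263. 165.] 100 z90 148 n 51 mean [633.  -97.2] mid [633.83109798 -95.00275762] plane7below [630.3 -98.9]
red [232. 187.] 139 z90 148 n 77 mean [ 477.8 -133.2] mid [ 480.0031394  -133.19257341] plane7below [ 475.8 -135.2]
orange [282. 174.] 125 z90 148 n 64 mean [ 611.  -171.8] mid [ 611.36918498 -170.89511302] plane7below [ 607.8 -174.5]
orange [215. 176.] 130 z90 148 n 67 mean [502.1 -54.7] mid [503.90205755 -52.79274635] plane7below [499.  -57.8]
blue [232. 165.] 92 z90 147 n 49 mean [579.7 -39.2] mid [582.08659604 -36.95921982] plane7below [577.8 -41.1]
blue [267. 186.] 131 z90 147 n 70 mean [ 532.1 -189.9] mid [ 533.31778702 -189.80931287] plane7below [ 529.2 -191.6]
```

View pics/w4.png

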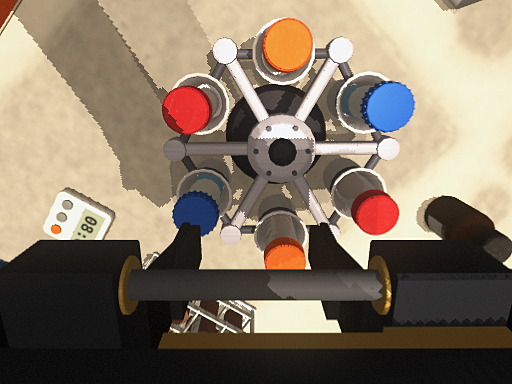

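View pics/side2.png

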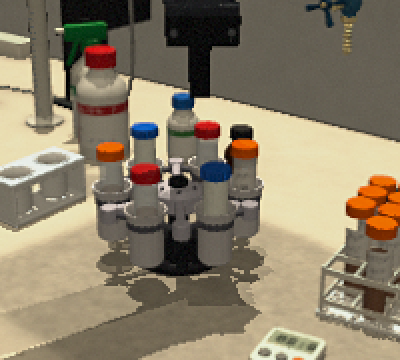

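Both views show every colour facing its twin across the hub: red at (187,109) and (375,211), orange at (288,44) and (285,262), blue at (389,106) and (196,211). Every cap top sits at its seated height of about 148 mm, and the gripper is clear.

```bash
python3 -c "
from workcell import arm
print(arm.job_done())"
```

```text
the job is handed in; nothing more can be done
None
```

The rotor is balanced and the job is handed in at about 28 s of the 83 s allowed: all six tubes are seated in their buckets, each facing its same-colour twin by the final camera check, and the bottle and timer were not touched (no verdict was returned).

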